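Load a leaf drill jig, pin it and hold it shut

TASK

Two bolts are to be drilled through for grease nipples: take them from the wooden block, drop them shank down into the two bores of the drill jig until their heads sit fully down, then swing the jig's hinged leaf down over them and push the knurled lock pin all the way through the hole in the leaf into the jig's body. The drill bushes in the leaf are sprung and lift it again if it is let go, so finish while still holding: keep gripping the pin and pressing its collar down on the leaf so that the leaf stays fully shut. Leave the hand tools lying about alone.

Things in the scene. Friction and masses are not known exactly. Their poses are not given: they have to be found in the camera images.
- jig: Drill jig, fixed to the bench: dark steel block 120 (own x) x 124 (own y) x 62 mm high, low screwed flanges on the y sides (172 mm over both). Origin under the block's centre, z up. Hinge along its +x edge. Along the -x edge a raised landing 34 x 112 mm, top at z 78, on which the leaf shuts; a 17 mm pin hole runs down through it and the body. Between them the open seat (z 62) with two bores.
- bore_1 (a point): Centre of the mouth of a vertical bolt bore, 17 mm wide, right through the body, at x +8, y +32, z +62 mm in the jig's frame, level with the seat on which the head must rest. From the bore's axis it is 33 mm to the landing and 38 mm to the hinge lugs.
- bore_2 (a point): The same for the second bore, at x +8, y -32, z +62 mm in the jig's frame.
- leaf (a joint): The jig's hinged leaf, steel plate 108 wide, 10 thick, in rad: 0 = shut and level, growing as it opens; starts at 1.55 to 1.8 (upright), stop at 1.85. Stiff, damped hinge: stays near upright, sinks slowly shut by its weight below about 1.1. With both bolts in, it rests at 0.07 to 0.09 on its two sprung drill bushes (pin hole 7 to 9 mm high); some 5 to 12 N down at the pin hole shuts it.
- leaf_hinge (a point): Middle of the hinge axis, at x +58, y 0, z +83 mm in the jig's frame; the axis runs along the jig's y.
- pin_hole (a point): Centre of the 17 mm pin hole in the leaf, on the leaf's outer (upper, when shut) face, 100 mm from the hinge axis; with the leaf shut it is at x -42, y 0, z +88 mm in the jig's frame. Own z axis is normal to the leaf, upward when shut. The leaf plate is 10 mm thick.
- leaf_tab (a point): Middle of the end of the leaf's tab (44 mm wide, 10 mm thick, mid thickness), 136 mm from the hinge axis: the top of the leaf when it stands open, 211 to 219 mm above the bench. Behind the open leaf some 60 mm or more are free before the grinder (left, 400 mm high) and the shelves (far side).
- bolt_1: M14 hexagon bolt, grey steel, 63 mm long, standing shank down in the wooden block. Head 9 mm thick, 21 mm across flats (along its own x), 24 mm across corners; shank 14 mm thick, 54 mm long. Origin at the centre of the head's top face, own z axis along the shank, downward. In the block its origin is 75 mm above the bench; seated in the jig 9 mm above the bore's mouth.
- bolt_2: The second bolt, just like the first; either bolt may go in either bore.
- lock_pin: Steel lock pin, 92 mm long, tip down in the wooden block. From the tip: shank 14 mm thick, 56 mm long, tip chamfered; collar 26 mm wide, 6 mm thick; knurled grip 18 mm wide, 30 mm long. Origin at the tip's centre, own z axis up towards the grip. In the block the tip is 12 mm above the bench; fully home, with the leaf shut, 32 mm, the collar lying on the leaf.
- rack: Loose block of wood, 70 (own x) x 130 (own y) x 48 mm high, about 0.9 kg, origin under its centre. A row of three holes 16 mm wide and 36 mm deep at x 0, y -42, 0 and +42 mm holds the two bolts and the pin, in any order; they stand free by 15 mm or more above its top. The dark spots beside them are small drill holes. The bench vice at its right stands 265 mm high.
- spanner: Bystander: combination spanner, 184 mm long, lying behind the jig. Origin at its centre.
- screwdriver: Bystander: screwdriver with a fluted handle, 264 mm long, lying in front of the jig. Origin at its centre.
- pliers: Bystander: pliers, 169 mm long, lying behind the block. Origin near their centre.
Not all that is in view belongs to the job. Of the things shaped like the lock_pin, the steel one is meant.

How it is judged:
By the outcome, as a careful person would: the job done as asked, in the order asked, and still so for the second after the job is handed in, while the arm keeps its last pose, push and grip.
It also fails if it takes over 72 s, if anything falls off the work surface, if the arm or the gripper's body presses on something with over 40 N, if the wrist force passes 120 N, or if a joint passes its speed limit or range.

ROBOT

A 6-joint arm with a two-finger parallel gripper is mounted at the origin on a cart in front of the work surface, level with it; the furniture and walls round the work are solid. World frame = base frame: x ahead of the robot, y to its left, z up, the work surface at z = 0. Lengths are in m, angles in rad, forces in N, time in s.
With the tool pointing down it reaches from about 0.3 to 0.825 m from the base axis. Payload 5.4 kg.
Tool frame: the origin (TCP) lies at the very end of the fingers, on their centre line; the grasp point (between the pads) lies 19 mm behind it (bot.grasp_offset is the distance from the TCP to the grasp point, in m); z points along the fingers, y is the line along which they close (so a half turn about z gives the same grasp; the last joint's range is limited). The gripper opens to 92 mm and grips with 3 to 60 N. Pads are 20 mm wide; open, the fingers measure 128 mm over their backs; the gripper's body (75 mm by 189 mm) begins 69 mm behind the grasp point.
Start: joints at [1.106, 0.158, 1.597, -0, 1.386, -0.21], TCP at [0.145, 0.556, 0.215] pointing down, gripper open.
Joint ranges: [-2.91, 2.91], [-0.94, 2.29], [0.18, 2.7], [-1.29, 4.43], [0.17, 2.64], [-3, 3]. Speed limits (rad/s): [2.57, 2.57, 3.14, 3.14, 3.14, 3.14].

INTERFACE

Orientations are given as a unit quaternion [w, x, y, z].
In Python, from station import bot, capture, look_for, mark_of gives the robot as it stands. The module is installed in compiled form; this text tells all that it offers.
- The arm moves only by the shell command python3 -m pendant 'ROWS'. ROWS is JSON, a list that holds one entry, the list of rows, each a list of 7 numbers: the shift along the tool's x, y, z in cm, then the turn, a rotation vector about the tool's x, y, z in units of 5 degrees (1.0 is 5 degrees), then the finger opening in cm, from 0 to 9.19. In form: [[[dx, dy, dz, wx, wy, wz, claw], ...]]. A call has 1 to 20 rows; each row is the pose to reach, as a shift and turn from the pose commanded when the call began, along the tool's axes at that moment; what a row does not reach only later rows make up. A row lasts 1/12 s, in which the tool goes at most 41.7 mm and 7.16 degrees, less where a joint would pass 70% of its speed; a pose out of reach is approached as far as the arm can. A call with a gripper value outside its range is refused whole. The fingers move at their own pace and stop on an object; the grip force is fixed at half the most. Time passes only in rows, so rows that repeat a pose let the fingers close. It gives the time, the measured TCP pose, the force, the opening and the grip force at its end, in the units of the state.
- bot.get_obs(): the state, without advancing time (a new reading comes with each control period).
- capture(name): name is "side" or "top" or "wrist"; returns a dict with "color" (480x640x3 uint8, blue, green, red), "range_z" (480x640 float32, m along the optical axis (not along the pixel's ray), 0 where there is no reading), "K" (3x3 intrinsics, pixels), "k1" (the pictures are not rectified: a ray, as slopes to the right and down, at radius r is drawn at 1 + k1 r^2 times it, then the intrinsics apply), "origin" and "rotation" of the camera in the world. Camera axes: x right, y down, z forward; pixel columns grow to the right and rows downward; lengths in m; the calibration is good to about 2 mm. A picture is of the moment at which its call begins.
- bot.job_done(): hands the job in; it is judged then, once.
Trained networks look in a picture, given as the dict that the camera call returned (one of the last four; its "shot" number tells which), for a name from the list of things; names that differ only in an ending like _2 or _b are one class to them, and where a whole thing is asked for, a point or a joint stands for the part that bears it (a point fixed in the world has none). Each returns a list of dicts, best first, with "p" (0 to 1); they miss things now and then, are a little off and sometimes report something else, mostly with a low value. They report only what shows in the picture. A call takes as long as a camera call. They do not tell look-alikes from the thing itself.
- look_for(name, picture): "pixel" ([row, column] in pixels, amid what is visible of it).
- mark_of(name, picture): "pixel" ([row, column] in pixels: a listed point, or the origin of a listed thing).
The state is a dict: "time_s": time; "joint_pos": joint angles; "dq": joint speeds; "tau": joint torques, N m; "position": TCP position; "orientation": TCP orientation; "wrist_force": force on the tool from outside, world axes, zero at the start; "moment": the same for the moment, N m; "grip_width": opening from 0.0 (shut) to 1.0 (fully open); "grip_force": force on a finger pad.
Only numpy, scipy, OpenCV 4.12 (cv2) and the standard library are available. Lean on these libraries where they do the work, as an engineer would, in place of code of your own. Each camera call takes 0.05 s, during which the arm holds its last target. There are 200 camera calls.

## Working session

There is one attempt and no reset: what is moved stays moved. The work goes in short steps, Python scripts to look and compute and a shell command to move; the robot and the scene stay as the last step left them, time stands still between calls to the robot, and variables do not carry over. Pictures are saved under pics/ and viewed, at most 13 in all, crops included, and the job is handed in when it is done.

```bash
mkdir -p pics
cat > h.py <<'E'
import numpy as np, cv2
from scipy.spatial.transform import Rotation as R
from station import bot, capture, look_for, mark_of
def ray(c,px):
    K=c["K"]; D=np.array([c["k1"],0,0,0,0.])
    u=cv2.undistortPoints(np.array([[[px[1],px[0]]]],float),np.array(K),D)[0,0]
    d=np.array(c["rotation"])@np.array([u[0],u[1],1.]); return np.array(c["origin"]),d
def at_z(c,px,z):
    o,d=ray(c,px); return o+d*(z-o[2])/d[2]
def depth_pt(c,px,w=1):
    r,q=int(round(px[0])),int(round(px[1])); a=c["range_z"][max(r-w,0):r+w+1,max(q-w,0):q+w+1]; a=a[a>0]
    if len(a)==0: return None
    o,d=ray(c,px); return o+d*np.median(a)
def tri(obs):
    A=np.zeros((3,3));b=np.zeros(3)
    for c,px in obs:
        o,d=ray(c,px); d=d/np.linalg.norm(d); P=np.eye(3)-np.outer(d,d); A+=P;b+=P@o
    x=np.linalg.solve(A,b)
    res=[np.linalg.norm((np.eye(3)-np.outer(d,d)/(d@d))@(x-o)) for o,d in (ray(c,p) for c,p in obs)]
    return x,res
def proj(c,p):
    pc=np.array(c["rotation"]).T@(np.array(p)-c["origin"]); x,y=pc[:2]/pc[2]; k=1+c["k1"]*(x*x+y*y)
    K=np.array(c["K"]); return K[1,1]*y*k+K[1,2],K[0,0]*x*k+K[0,2]
def rows(target,yaw_tool_quat=None):
    s=bot.get_obs(); Rt=R.from_quat(np.array(s["orientation"])[[1,2,3,0]])
    return Rt.inv().apply(np.array(target)-s["position"])*100
E
python3 - <<'E'
from h import *
np.set_printoptions(precision=4,suppress=True)
s=bot.get_obs(); print({k:np.round(v,4) for k,v in s.items()})
for n in("side","top","wrist"):
    c=capture(n); cv2.imwrite(f"pics/{n}0.png",c["color"]); print(n,c["origin"],np.array(c["rotation"]).tolist())
    for t in ["jig","bore_1","leaf_hinge","pin_hole","leaf_tab","bolt_1","lock_pin","rack"]:
        for m in mark_of(t,c)[:4]:
            p=depth_pt(c,m["pixel"]); print(t,np.round(m["pixel"],1),round(m["p"],2),p)
E
```

```text
{'time_s': np.float64(0.0), 'joint_pos': array([ 1.1059,  0.159 ,  1.5982, -0.    ,  1.3862, -0.2101]), 'dq': array([-0.0004,  0.001 ,  0.0011, -0.0001,  0.0001, -0.0005]), 'tau': array([ -0.0017, -38.5565, -32.211 ,   0.07  ,   0.038 ,  -0.0001]), 'position': array([0.1447, 0.5559, 0.2136]), 'orientation': array([-0.0003,  0.1271,  0.9919, -0.0009]), 'wrist_force': array([-0.2851,  0.163 , -0.5662]), 'moment': array([ 0.0608,  0.0148, -0.0239]), 'grip_force': np.float64(0.0), 'grip_width': np.float64(0.9988)}
side [ 0.7354 -0.4256  0.6848] [-0.40264859124793695, 0.8876851550410316, 0.20668996516032329, -0.08466661554506602]Traceback (most recent call last):
  File "<stdin>", line 8, in <module>
  File "h.py", line 13, in depth_pt
    o,d=ray(c,px); return o+d*np.median(a)
        ~~~^^^^^^
  File "h.py", line 7, in ray
    d=np.array(c["rotation"])@np.array([u[0],u[1],1.]); return np.array(c["origin"]),d
      ~~~~~~~~~~~~~~~~~~~~~~~^~~~~~~~~~~~~~~~~~~~~~~~~
ValueError: matmul: Input operand 1 has a mismatch in its core dimension 0, with gufunc signature (n?,k),(k,m?)->(n?,m?) (size 3 is different from 4)
```

```bash
cat > fix.py <<'E'
s=open('h.py').read()
s=s.replace('np.array(c["rotation"])','RM(c)').replace('def ray','def RM(c):\n    return R.from_quat(np.array(c["rotation"])[[1,2,3,0]]).as_matrix()\ndef ray',1)
open('h.py','w').write(s)
E
python3 fix.py
python3 - <<'E'
from h import *
np.set_printoptions(precision=4,suppress=True)
for n in("side","top","wrist"):
    c=capture(n); cv2.imwrite(f"pics/{n}0.png",c["color"]); print(n,c["origin"],RM(c)[:,2], c["K"][0][0],c["k1"])
    for t in ["jig","bore_1","leaf_hinge","pin_hole","leaf_tab","bolt_1","lock_pin","rack"]:
        for m in mark_of(t,c)[:4]:
            p=depth_pt(c,m["pixel"]); print(t,np.round(m["pixel"],1),round(m["p"],2),p)
E
```

```text
side [ 0.7354 -0.4256  0.6848] [-0.3168  0.6799 -0.6614] 528.1803896820952 -0.008872587134475758
jig [242.7 338.5] 0.85 [0.4716 0.246  0.055 ]
bore_1 [209.3 337.8] 0.87 [0.4287 0.3402 0.0515]
bore_1 [223.4 346.7] 0.69 [0.465  0.2985 0.0595]
leaf_hinge [206.6 367.1] 0.89 [0.4926 0.326  0.0899]
leaf_hinge [253.4 423.9] 0.31 [0.6088 0.3501 0.0004]
pin_hole [161.  383.5] 0.7 [0.5138 0.3248 0.1959]
leaf_tab [141.8 383.8] 0.73 [0.5022 0.3519 0.2161]
bolt_1 [274.8 287.6] 0.56 [0.4373 0.1147 0.074 ]
lock_pin [332.6 329.1] 0.72 [0.528  0.0856 0.0078]
rack [312.9 385.2] 0.38 [ 0.5937  0.1743 -0.0008]
rack [229.3 345.1] 0.26 [0.4663 0.2889 0.0526]
top [0.345 0.212 0.928] [ 0.114  -0.011  -0.9934] 448.8203910639733 -0.036740371204453046
jig [250.2 263. ] 0.75 [0.438  0.297  0.0626]
bore_1 [235.5 269.7] 0.7 [0.4748 0.2886 0.0031]
bore_1 [253.4 245. ] 0.62 [0.4381 0.3395 0.0078]
leaf_hinge [223.9 238.9] 0.65 [0.4858 0.339  0.0916]
leaf_hinge [199.1 219.9] 0.48 [0.5059 0.3504 0.2174]
pin_hole [205.9 224.1] 0.75 [0.499  0.3476 0.196 ]
leaf_tab [197.1 219.7] 0.8 [0.5091 0.3507 0.2177]
bolt_1 [248.9 359.9] 0.65 [0.4347 0.1107 0.0764]
bolt_1 [243.8 400.5] 0.63 [0.4429 0.0319 0.0744]
lock_pin [211.6 362.5] 0.58 [0.5179 0.0956 0.0191]
lock_pin [251.3 375.8] 0.51 [0.4285 0.0817 0.0849]
rack [252.2 376.3] 0.68 [0.4278 0.0793 0.075 ]
wrist [0.0757 0.5731 0.3855] [ 0.246  -0.0654 -0.9671] 421.8237905984428 0.023490735631551386
```

View pics/side0.png

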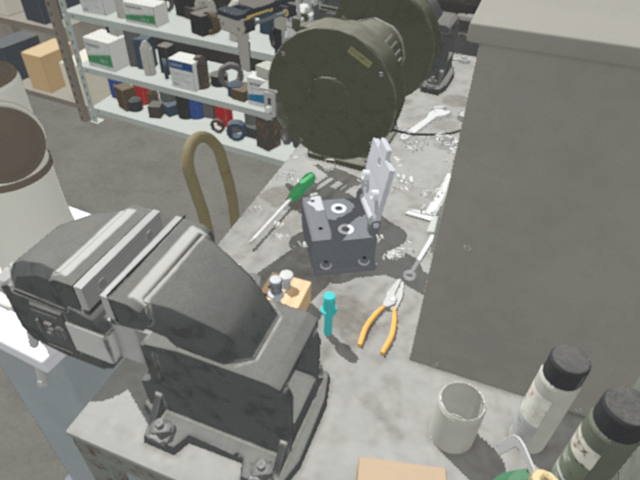

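View pics/top0.png

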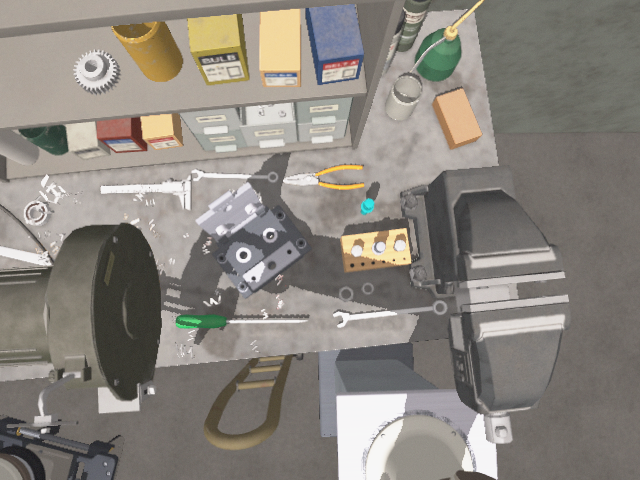

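Run:
```python
from h import *
c=capture("top")
P={}
Z=c["range_z"]
G=np.full((16,22),-1.)
K=np.array(c["K"]); 
px=np.array([[q,r] for r in range(0,480,2) for q in range(0,640,2) if Z[r,q]>0],float)
u=cv2.undistortPoints(px[:,None],K,np.array([c["k1"],0,0,0,0.]))[:,0]
d=np.c_[u,np.ones(len(u))]@RM(c).T
z=Z[px[:,1].astype(int),px[:,0].astype(int)]
W=d*z[:,None]+c["origin"]
print("cols y from 0.75 down by .05; rows x from 0.75 down by .05; max z cm")
print("     ",*[f"{int(75-5*j):4d}" for j in range(22)])
for i in range(16):
    row=[]
    for j in range(22):
        m=(abs(W[:,0]-(0.75-.05*i))<.025)&(abs(W[:,1]-(0.75-.05*j))<.025)
        row.append(f"{int(round(W[m,2].max()*100)):4d}" if m.any() else "   .")
    print(f"{75-5*i:4d}:",*row)
a=cv2.resize(c["color"][175:305,180:430],None,fx=3.2,fy=3.2,interpolation=cv2.INTER_CUBIC); cv2.imwrite("pics/topcrop.png",a)
```

```text
cols y from 0.75 down by .05; rows x from 0.75 down by .05; max z cm
        75   70   65   60   55   50   45   40   35   30   25   20   15   10    5    0   -5  -10  -15  -20  -25  -30
  75:    .   26   26   26   28   28   35   35   36   36   32   34   34   38    9    9    4    4    4    0    .    .
  70:   10   26   26   26   29   29   38   38   36   36   32   34   34   46    0    9    3    4    4    0    .    .
  65:   11   26   26   26   28   52   52   52   52   52   52   52   51   51    0    0    0    4    4    0    .    .
  60:    3   26   26    1    2   52   52   52    1   14   14    1    1    1    0    0    0    0    0    0    .    .
  55:    4    2    1    1    2    2    2    1   20   20    2    0    1    9    0   18   19   19   19    .    .    .
  50:    4    1    0    1    2    1    1   20   22   20    7    0    0    9    0    5   23   23   23    .    .    .
  45:    4    1    .    .   30   31    1   20   16    8    8    6    8   10   11    5   26   26   26    .    .    .
  40:    2   26   26   26   33   33    0    3    8    8    8    0    5    8    5   27   27   27   27   
[... 240 characters left out ...]
   .
  25:    .   25   26   26   35   41    2    0    1    1    1    1    0    0    1    0   26   26   26    .    .    .
  20:    0    .   32   35   44   41   16    0    .    .    .    .    .    .    .    .   25   25   24    .    .    .
  15:    .    .    .   35   46   44   35    7  -18   10    7  -80    0    0    0    1   21   22   21  -79  -88  -88
  10:  -88  -88  -88  -88  -88   34   34   13   14   13    8  -79    0    1    2   31   29   16   14  -80  -88  -88
   5:  -88  -88  -88  -88  -88  -88  -88  -88  -88  -89  -88  -80    0    2   20   22   16    1    0  -88  -88  -87
   0:  -88  -88  -88  -88  -88  -88  -88  -88  -89  -88  -88  -79    0    2   10    .    2    2    0    .  -88  -88
```

View pics/topcrop.png

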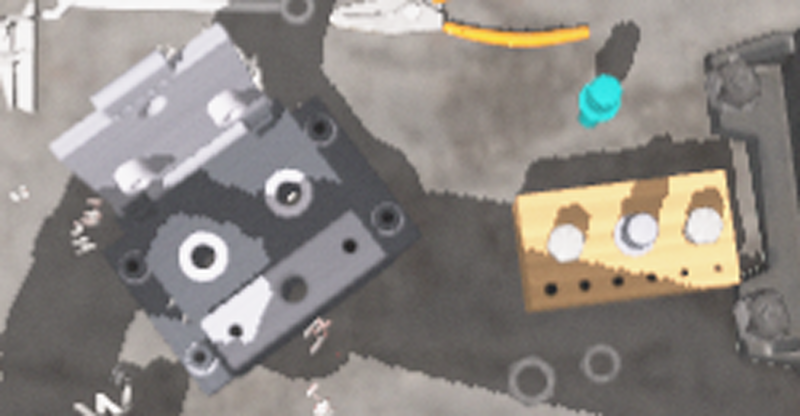

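```bash
python3 -m pendant '[[[-5.4,-18.8,-8.6,0,0,0,9],[-5.4,-18.8,-8.6,0,0,0,9],[-5.4,-18.8,-8.6,0,0,0,9],[-5.4,-18.8,-8.6,0,0,0,9],[-5.4,-18.8,-8.6,0,0,0,9],[-39.1,-37,-8.6,0,0,15,9],[-39.1,-37,-8.6,0,0,15,9],[-39.1,-37,-8.6,0,0,15,9],[-39.1,-37,-8.6,0,0,15,9],[-39.1,-37,-8.6,0,0,15,9],[-39.1,-37,-8.6,0,0,15,9],[-39.1,-37,-8.6,0,0,15,9],[-39.1,-37,-8.6,0,0,15,9],[-39.1,-37,-8.6,0,0,15,9],[-39.1,-37,-8.6,0,0,15,9],[-39.1,-37,-8.6,0,0,15,9],[-39.1,-37,-8.6,0,0,15,9],[-39.1,-37,-8.6,0,0,15,9],[-39.1,-37,-8.6,0,0,15,9],[-39.1,-37,-8.6,0,0,15,9]]]'
python3 - <<'E'
from h import *
np.set_printoptions(precision=4,suppress=True)
print(bot.get_obs()["joint_pos"])
c=capture("wrist"); cv2.imwrite("pics/w1.png",c["color"]); print(c["origin"],RM(c)[:,2])
for t in ["jig","bore_1","leaf_hinge","pin_hole","leaf_tab","bolt_1","lock_pin","rack"]:
    for m in mark_of(t,c)[:4]:
        p=depth_pt(c,m["pixel"]); print(t,np.round(m["pixel"],1),round(m["p"],2),p)
E
```

```text
time_s: 3.17
position: [0.4298, 0.1003, 0.3008]
orientation: [0.0, 0.704, 0.71, 0.0]
wrist_force: [0.5, 0.2, -0.5]
grip_width: 0.983
grip_force: 0.0
[-0.0458 -0.2473  1.8208  0.0001  1.5676 -0.0551]
[0.4288 0.1703 0.4716] [ 0.0028 -0.2552 -0.9669]
bolt_1 [271.9 329.9] 0.88 [0.4397 0.0319 0.0764]
bolt_1 [189.8 325.4] 0.65 [0.4343 0.1134 0.0764]
lock_pin [200.6 401. ] 0.78 [0.5169 0.0942 0.0202]
lock_pin [219.1 329.4] 0.62 [0.4385 0.0849 0.0748]
rack [219.  327.6] 0.74 [0.4368 0.085  0.0748]
```

View pics/w1.png

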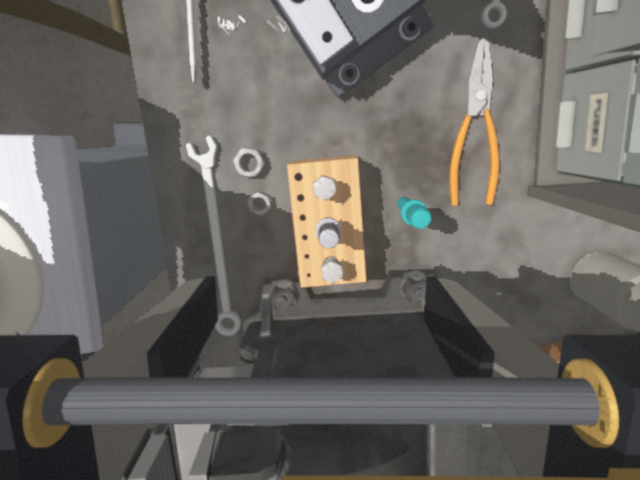

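```bash
cat >> h.py <<'E'
def cloud(c,s=2):
    Z=c["range_z"]; r,q=np.nonzero(Z>0); k=(r%s==0)&(q%s==0); r,q=r[k],q[k]
    u=cv2.undistortPoints(np.c_[q,r].astype(float)[:,None],np.array(c["K"]),np.array([c["k1"],0,0,0,0.]))[:,0]
    return (np.c_[u,np.ones(len(u))]@RM(c).T)*Z[r,q][:,None]+c["origin"],r,q
E
python3 - <<'E'
from h import *
np.set_printoptions(precision=4,suppress=True)
t=capture("top"); w=capture("wrist"); s=capture("side")
W,_,_=cloud(t,1)
for x in np.arange(.32,.56,.02):
    out=[]
    for lo,hi in((.05,.10),(.10,.15),(.15,.2),(.2,.3)):
        m=(abs(W[:,0]-x)<.01)&(W[:,1]<.09)&(W[:,2]>lo)&(W[:,2]<hi)&~((abs(W[:,0]-.437)<.035)&(W[:,1]>.012))
        out.append(round(W[m,1].max(),3) if m.any() else None)
    print(round(x,2),out)
Mt={n:mark_of(n,t) for n in("bolt_1","lock_pin","rack")}
Mw={n:mark_of(n,w) for n in("bolt_1","lock_pin","rack")}
for n in Mt:
    for a in Mt[n][:3]:
        for b in Mw[n][:3]:
            x,res=tri([(t,a["pixel"]),(w,b["pixel"])])
            if max(res)<.008: print(n,x,np.round(res,4),np.round(a["pixel"],1),np.round(b["pixel"],1))
for c in (t,w,s):
    W,r,q=cloud(c,1)
    near=(abs(W[:,0]-.437)<.05)&(abs(W[:,1]-.073)<.075)
    for nm,lo,hi in(("bolts",.068,.085),("pintop",.096,.112),("rackTop",.044,.052)):
        m=near&(W[:,2]>lo)&(W[:,2]<hi)
        if nm=="bolts":
            for y0 in(.033,.114):
                k=m&(abs(W[:,1]-y0)<.02); 
                if k.sum()>5: print(nm,k.sum(),W[k].mean(0),(W[k].max(0)+W[k].min(0))/2,np.ptp(W[k],axis=0))
        elif m.sum()>5: print(nm,m.sum(),W[m].mean(0),(W[m].max(0)+W[m].min(0))/2,np.ptp(W[m],axis=0), cv2.minAreaRect(W[m][:,:2].astype(np.float32)*1000) if nm=="rackTop" else "")
E
```

```text
0.32 [np.float64(-0.065), np.float64(-0.056), np.float64(-0.066), np.float64(-0.023)]
0.34 [np.float64(-0.046), np.float64(-0.063), np.float64(-0.062), np.float64(-0.039)]
0.36 [np.float64(-0.041), np.float64(-0.043), np.float64(-0.043), np.float64(-0.02)]
0.38 [np.float64(-0.039), np.float64(-0.042), np.float64(-0.036), np.float64(-0.022)]
0.4 [np.float64(0.083), np.float64(-0.042), np.float64(-0.034), np.float64(-0.019)]
0.42 [np.float64(-0.04), np.float64(-0.041), np.float64(-0.033), np.float64(-0.028)]
0.44 [None, np.float64(-0.042), np.float64(-0.032), np.float64(-0.03)]
0.46 [None, None, None, None]
0.48 [None, None, None, None]
0.5 [np.float64(0.09), None, None, None]
0.52 [np.float64(0.09), None, None, None]
0.54 [None, None, None, None]
0.56 [None, None, None, None]
bolt_1 [0.4315 0.1162 0.0823] [0.0004 0.0004] [250.4 357.2] [187.6 322.3]
lock_pin [ 0.5642  0.0588 -0.2121] [0.0013 0.0013] [211.1 365.4] [197.7 403.2]
lock_pin [0.4368 0.0823 0.0603] [0.003 0.003] [249.4 372.3] [220.4 329.2]
rack [ 0.4366  0.0585 -0.0449] [0.0002 0.0002] [253.4 377.4] [219.1 325.4]
rack [0.4367
[... 466 characters left out ...]
0.023  0.0102]
bolts 438 [0.4333 0.1156 0.0761] [0.4332 0.1153 0.074 ] [0.0208 0.0225 0.0101]
pintop 366 [0.4374 0.0746 0.1039] [0.4374 0.0738 0.1019] [0.0191 0.0189 0.0117] 
rackTop 6955 [0.4372 0.0777 0.0489] [0.4372 0.0734 0.048 ] [0.0814 0.1359 0.0079] ((437.5526123046875, 73.14705657958984), (70.05259704589844, 130.38540649414062), 5.753388404846191)
bolts 125 [0.4351 0.1122 0.0735] [0.4341 0.1132 0.0726] [0.0218 0.0219 0.0091]
pintop 111 [0.4392 0.07   0.1016] [0.4378 0.0711 0.1005] [0.0193 0.0184 0.0087] 
rackTop 658 [0.4451 0.1067 0.0469] [0.4336 0.1072 0.0477] [0.0758 0.0673 0.0072] ((434.30352783203125, 106.69570922851562), (71.52851867675781, 65.93992614746094), 5.489533424377441)
```

```bash
python3 -m pendant '[[[1.5,0.35,10,0,0,-1.17,5],[1.5,0.35,18,0,0,-1.17,5],[1.5,0.35,18,0,0,-1.17,5],[1.5,0.35,18,0,0,-1.17,5],[1.5,0.35,18,0,0,-1.17,5],[1.5,0.35,18,0,0,-1.17,5],[1.5,0.35,20,0,0,-1.17,5],[1.5,0.35,22,0,0,-1.17,5],[1.5,0.35,23.3,0,0,-1.17,5],[1.5,0.35,23.3,0,0,-1.17,5],[1.5,0.35,23.3,0,0,-1.17,5],[1.5,0.35,23.3,0,0,-1.17,5]]]'
python3 - <<'E'
from h import *
c=capture("wrist"); cv2.imwrite("pics/w2.png",c["color"])
E
```

```text
time_s: 5.07
position: [0.4351, 0.1148, 0.0696]
orientation: [0.001, 0.668, 0.745, 0.001]
wrist_force: [0.3, 0.2, -0.1]
grip_width: 0.546
grip_force: 0.0
```

View pics/w2.png

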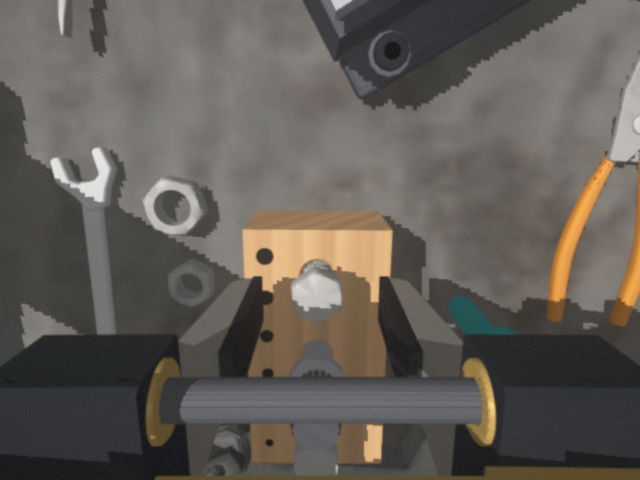

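```bash
python3 -m pendant '[[[0,0,0.15,0,0,0,5],[0,0,0.15,0,0,0,0.5],[0,0,0.15,0,0,0,0.5],[0,0,0.15,0,0,0,0.5],[0,0,0.15,0,0,0,0.5],[0,0,0.15,0,0,0,0.5],[0,0,0.15,0,0,0,0.5],[0,0,0.15,0,0,0,0.5]]]'
```

```text
time_s: 5.78
position: [0.4336, 0.1148, 0.0662]
orientation: [0.0, 0.667, 0.745, 0.0]
wrist_force: [-0.1, 0.1, 0.6]
grip_width: 0.214
grip_force: 30.0
```

```bash
python3 -m pendant '[[[0,0,-4,0,0,0,0.5],[0,0,-8,0,0,0,0.5],[0,0,-12,0,0,0,0.5],[4,0.5,-20.4,0,0,-23.2,0.5],[18.8,2.6,-20.4,0,0,-23.2,0.5],[18.8,2.6,-20.4,0,0,-23.2,0.5],[18.8,2.6,-20.4,0,0,-23.2,0.5],[18.8,2.6,-20.4,0,0,-23.2,0.5],[18.8,2.6,-20.4,0,0,-23.2,0.5],[18.8,2.6,-20.4,0,0,-23.2,0.5],[18.8,2.6,-20.4,0,0,-23.2,0.5],[18.8,2.6,-20.4,0,0,-23.2,0.5],[18.8,2.6,-20.4,0,0,-23.2,0.5],[18.8,2.6,-20.4,0,0,-23.2,0.5],[18.8,2.6,-20.4,0,0,-23.2,0.5],[18.8,2.6,-20.4,0,0,-23.2,0.5],[18.8,2.6,-20.4,0,0,-23.2,0.5],[18.8,2.6,-20.4,0,0,-23.2,0.5],[18.8,2.6,-20.4,0,0,-23.2,0.5],[18.8,2.6,-20.4,0,0,-23.2,0.5]]]'
python3 - <<'E'
from h import *
np.set_printoptions(precision=4,suppress=True)
s=bot.get_obs(); print(s["joint_pos"],s["position"],s["orientation"])
for n in("wrist","top","side"):
    c=capture(n); np.savez(f"v2_{n}.npz",**{k:np.array(v) for k,v in c.items()})
    if n=="wrist": cv2.imwrite("pics/w3.png",c["color"])
    for t in ["jig","bore_1","leaf_hinge","pin_hole","leaf_tab","bolt_1"]:
        for m in mark_of(t,c)[:3]:
            p=depth_pt(c,m["pixel"]); print(n,t,np.round(m["pixel"],1),round(m["p"],2),p,"z62:",at_z(c,m["pixel"],.062)[:2] if t=="bore_1" else "")
E
```

```text
time_s: 7.45
position: [0.4386, 0.3044, 0.2696]
orientation: [-0.0, -0.28, 0.96, -0.0]
wrist_force: [-0.3, -1.0, -1.7]
grip_width: 0.213
grip_force: 30.0
[ 0.3803  0.0194  1.6371 -0.      1.4861 -1.7573] [0.4386 0.3044 0.2696] [-0.0005 -0.2796  0.9601 -0.0001]
wrist jig [205.6 316.4] 0.83 [0.4377 0.298  0.0623] z62: 
wrist bore_1 [219.6 354.3] 0.91 [0.4352 0.341  0.0254] z62: [0.4301 0.3343]
wrist bore_1 [223.5 281.7] 0.71 [0.4767 0.2813 0.0298] z62: [0.469 0.28 ]
wrist pin_hole [361.  324.1] 0.91 [0.4998 0.3447 0.1968] z62: 
wrist leaf_tab [218.1 355.6] 0.5 [0.4335 0.3417 0.0231] z62: 
wrist bolt_1 [31.7 24. ] 0.68 [0.4422 0.0306 0.0756] z62: 
wrist bolt_1 [304.2 320.3] 0.63 [0.4375 0.3023 0.2794] z62: 
top jig [249.3 263.4] 0.68 [0.4398 0.2963 0.0621] z62: 
top jig [235.6 246.1] 0.54 [0.423  0.287  0.3761] z62: 
top bore_1 [234.8 271. ] 0.78 [0.3905 0.2376 0.6072] z62: [0.4679 0.2811]
top bore_1 [254.6 243. ] 0.75 [0.4358 0.3437 0.0076] z62: [0.4304 0.3359]
top leaf_hinge [256.  242.6] 0.73 [0.4333 0.3451 0.0037] z62: 
top bolt_1 [244.2 400.3] 0.57 [0.4419 0.0329 0.077 ] z62: 
top bolt_1 [236.2 245.2] 0.57 [0.4119 0.2778 0.4504] z62: 
side jig [242.  336.6] 0.87 [0.4687 0.2438 0.0571] z62: 
side bore_1 [210.2 339.8] 0.87 [0.4342 0.3373 0.0531] z62: [0.4384 0.3266]
side bore_1 [225.6 340.6] 0.65 [0.4575 0.2871 0.0597] z62: [0.4586 0.2844]
side leaf_hinge [206.8 366.9] 0.72 [0.4923 0.3259 0.0894] z62: 
side pin_hole [162.  385.7] 0.71 [0.5184 0.323  0.1963] z62: 
side leaf_tab [140.3 384.4] 0.86 [0.5012 0.3579 0.2157] z62: 
side bolt_1 [113.4 339.4] 0.74 [0.4469 0.2781 0.2906] z62:
```

View pics/w3.png

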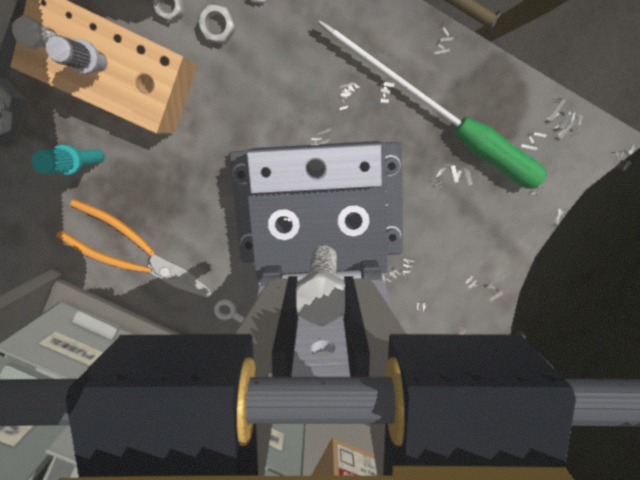

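```bash
cat > jig.py <<'E'
from h import *
np.set_printoptions(precision=4,suppress=True)
def rings(c,guess):
    hsv=cv2.cvtColor(c["color"],cv2.COLOR_BGR2GRAY); out=[]
    for g in guess:
        r0,q0=map(int,np.round(g)); a=hsv[r0-25:r0+26,q0-25:q0+26]
        _,b=cv2.threshold(a,0,255,cv2.THRESH_OTSU)
        n,l,st,ce=cv2.connectedComponentsWithStats(b)
        k=min(range(1,n),key=lambda i:abs(ce[i]-25).sum()+1000*(st[i,4]<100))
        cs,_=cv2.findContours((l==k).astype(np.uint8),cv2.RETR_EXTERNAL,cv2.CHAIN_APPROX_NONE)
        e=cv2.fitEllipse(max(cs,key=len)); out.append((e[0][1]+r0-25,e[0][0]+q0-25,e[1]))
    return out
def landing(c,z0=.078,tol=.003,cen=(.408,.277),rad=.075):
    W,r,q=cloud(c,1); m=(abs(W[:,2]-z0)<tol)&(np.hypot(W[:,0]-cen[0],W[:,1]-cen[1])<rad)
    return m.sum(),np.median(W[m,2]),cv2.minAreaRect((W[m][:,:2]*1000).astype(np.float32))
E
python3 - <<'E'
from jig import *
for n in("wrist","top","side"):
    c={k:v for k,v in np.load(f"v2_{n}.npz").items()}
    print(n,landing(c))
    if n=="wrist":
        rr=rings(c,[(223,283),(220,353)])
        print(rr,[at_z(c,e[:2],.062)[:2] for e in rr])
        W,r,q=cloud(c,1)
        m=(abs(W[:,2]-.062)<.004)&(np.hypot(W[:,0]-.44,W[:,1]-.3)<.11); print("seat",m.sum(),np.median(W[m,2]),cv2.minAreaRect((W[m][:,:2]*1000).astype(np.float32)))
        # held bolt
        m=(W[:,2]>.2)&(np.hypot(W[:,0]-.4386,W[:,1]-.3044)<.02)&(W[:,2]<.29);print("held",m.sum(), W[m].mean(0))
E
```

```text
wrist (np.int64(5014), np.float64(0.07874001672536915), ((409.22991943359375, 278.7703857421875), (34.12922286987305, 111.95787811279297), 35.64628982543945))
[(224.15130043029785, 283.3104820251465, (29.7934627532959, 30.967897415161133)), (220.3277931213379, 353.142879486084, (29.81928062438965, 30.984968185424805))] [array([0.4687, 0.2816]), array([0.4313, 0.3338])]
seat 10331 0.06275702544957157 ((444.1634521484375, 303.83251953125), (122.10588073730469, 124.2503662109375), 35.719478607177734)
held 3641 [0.4336 0.3007 0.2725]
top (np.int64(513), np.float64(0.07830494109558228), ((396.19805908203125, 298.64599609375), (34.40208435058594, 68.32830810546875), 35.55834197998047))
side (np.int64(610), np.float64(0.07653863493814012), ((410.0821838378906, 276.8669738769531), (34.283935546875, 115.78813171386719), 35.56640625))
```

```bash
cat >> jig.py <<'E'
from scipy.optimize import least_squares
def shank(c,tcp,lo=-.05,hi=-.006,rad=.007,rr=.012):
    W,r,q=cloud(c,1); d=W-np.array(tcp)
    m=(d[:,2]>lo)&(d[:,2]<hi)&(np.hypot(d[:,0],d[:,1])<rr)
    P=d[m]
    f=lambda p:np.hypot(P[:,0]-p[0]-p[2]*P[:,2],P[:,1]-p[1]-p[3]*P[:,2])-rad
    s=least_squares(f,[0,0,0,0],loss="soft_l1",f_scale=.0007)
    s0=least_squares(lambda p:np.hypot(P[:,0]-p[0],P[:,1]-p[1])-rad,[0,0],loss="soft_l1",f_scale=.0007)
    return m.sum(),s.x,s0.x,np.sqrt(np.mean(s0.fun**2))
E
python3 - <<'E'
from jig import *
c={k:v for k,v in np.load("v2_wrist.npz").items()}
tcp=[.4386,.3044,.2696]
print(shank(c,tcp)); print(proj(c,tcp), proj(c,np.array(tcp)-[0,0,.053]))
s=bot.get_obs(); print(s["position"])
Rt=R.from_quat(np.array(s["orientation"])[[1,2,3,0]])
print("tool axes",Rt.as_matrix().T)
a=c["color"][225:345,270:380]; cv2.imwrite("pics/held.png",cv2.resize(a,None,fx=5,fy=5,interpolation=cv2.INTER_CUBIC))
E
```

```text
(np.int64(577), array([-0.0129, -0.009 ,  0.0191, -0.0558]), array([-0.0024, -0.0016]), np.float64(0.00027128778091344745))
(np.float64(299.4501919984815), np.float64(323.0267358488619)) (np.float64(262.07652133680057), np.float64(322.5225663017015))
[0.4388 0.3046 0.2701]
tool axes [[-0.8457 -0.5336 -0.    ]
 [-0.5336  0.8457 -0.    ]
 [ 0.      0.     -1.    ]]
```

View pics/held.png

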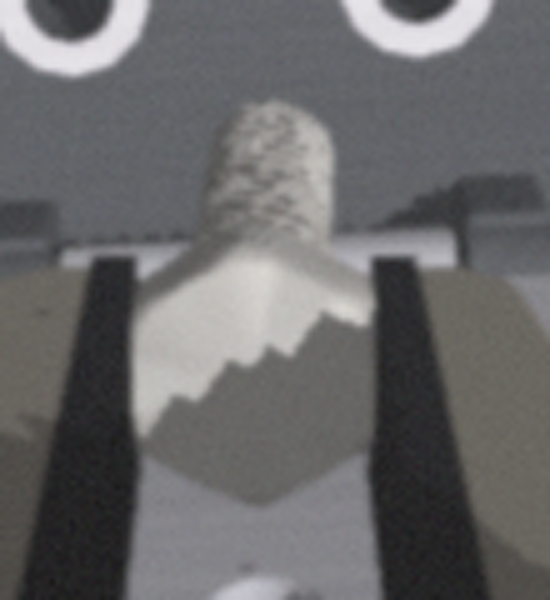

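```bash
cat >> jig.py <<'E'
def shank_tool(c,tcp,quat,lo=.006,hi=.052,rad=.007,rr=.014):
    W,r,q=cloud(c,1); T=R.from_quat(np.array(quat)[[1,2,3,0]])
    d=T.inv().apply(W-np.array(tcp)); m=(d[:,2]>lo)&(d[:,2]<hi)&(np.hypot(d[:,0],d[:,1])<rr); P=d[m]
    out=[]
    # lateral axis from silhouette: midpoint of y-extent per z slice
    for z in np.arange(lo,hi+.006,.006):
        k=abs(P[:,2]-z)<.003
        if k.sum()>20: out.append((z,*np.percentile(P[k,1],[2,98]),P[k,0].max()))
    x0=P[:,0].max()-rad
    s=least_squares(lambda p:np.hypot(P[:,0]-p[0],P[:,1]-p[1]-p[2]*P[:,2])-rad,[x0,0,0],loss="soft_l1",f_scale=.0007)
    return s.x,np.sqrt(np.mean(s.fun**2)),np.array(out)*1000
E
python3 - <<'E'
from jig import *
s=bot.get_obs(); 
for _ in range(2):
    c=capture("wrist"); x,e,o=shank_tool(c,s["position"],s["orientation"]); print(x,e); 
print(o); print(s["position"])
E
```

```text
[ 0.0029 -0.0011  0.0324] 0.00020666430305804745
[ 0.0029 -0.001   0.0297] 0.00020572411781706926
[[12.     -5.1275  4.7064 10.3395]
 [18.     -6.5634  5.7064 10.3141]
 [24.     -6.2481  6.4003 10.221 ]
 [30.     -6.0609  6.5981 10.0965]
 [36.     -5.7468  6.7472 10.1994]
 [42.     -5.6663  7.0287 10.3032]
 [48.     -5.8237  7.2291 10.2891]]
[0.4388 0.3046 0.2701]
```

```bash
python3 -m pendant '[[[-1.2,2.9,2,0,0,-0.68,0.5],[-1.2,2.9,6,0,0,-0.68,0.5],[-1.2,2.9,10,0,0,-0.68,0.5],[-1.2,2.9,14,0,0,-0.68,0.5],[-1.2,2.9,14.5,0,0,-0.68,0.5],[-1.2,2.9,14.5,0,0,-0.68,0.5],[-1.2,2.9,14.5,0,0,-0.68,0.5],[-1.2,2.9,14.5,0,0,-0.68,0.5]]]'
python3 - <<'E'
from jig import *
s=bot.get_obs(); print(s["position"],s["orientation"])
c=capture("wrist"); print(shank_tool(c,s["position"],s["orientation"])[:2]); print(landing(c))
for b in [(.4687,.2816,.062),(.4313,.3338,.062),(.4008,.2756,.078)]: print(proj(c,b))
np.savez("v3.npz",**{k:np.array(v) for k,v in c.items()})
cv2.imwrite("pics/w4.png",c["color"][0:400,100:540])
E
```

```text
time_s: 9.27
position: [0.4357, 0.3365, 0.1286]
orientation: [0.003, -0.306, 0.952, 0.0]
wrist_force: [0.3, -0.3, -0.7]
grip_width: 0.219
grip_force: 30.0
[0.4357 0.3365 0.1286] [ 0.0028 -0.3061  0.952   0.0003]
(array([ 0.003 , -0.001 ,  0.0315]), np.float64(0.00020759227741690397))
(np.int64(13823), np.float64(0.07879415572264861), ((423.6114501953125, 288.8755798339844), (68.99833679199219, 112.44334411621094), 35.407779693603516))
(np.float64(246.02216839729653), np.float64(213.3094614509505))
(np.float64(246.0181133983482), np.float64(323.2796247624673))
(np.float64(144.29524343878035), np.float64(265.77276529099623))
```

View pics/w4.png

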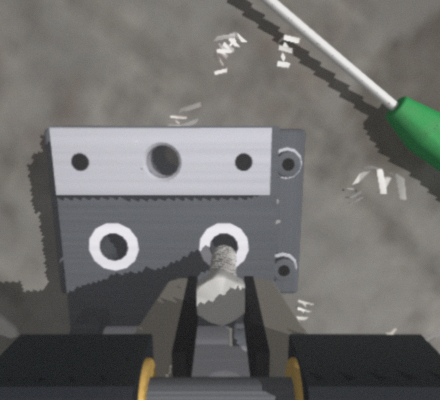

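```bash
python3 -m pendant '[[[0,0,0,0,0,0,0.5],[0,0,0,0,0,0,0.5]]]'
cat > dx.py <<'E'
from jig import *
import sys
tx,ty=map(float,sys.argv[1:3]); rad=float(sys.argv[3]) if len(sys.argv)>3 else .007
s=bot.get_obs(); T=R.from_quat(np.array(s["orientation"])[[1,2,3,0]]); c=capture("wrist")
p,e,o=shank_tool(c,s["position"],s["orientation"],rad=rad); tip=s["position"]+T.apply([p[0],p[1]+p[2]*.05,.054])
print(s["position"],p,e,"tip",tip,"shift tool cm",T.inv().apply(np.array([tx,ty,.062])-tip)*100)
E
python3 dx.py .4313 .3338
```

```text
time_s: 9.48
position: [0.4346, 0.336, 0.127]
orientation: [0.002, -0.306, 0.952, 0.0]
wrist_force: [-0.0, 0.3, -0.1]
grip_width: 0.215
grip_force: 30.0
[0.4346 0.336  0.127 ] [ 0.003  -0.001   0.0317] 0.00020379448420325036 tip [0.432  0.3348 0.073 ] shift tool cm [ 0.1199 -0.0386  1.0977]
```

```bash
python3 -m pendant '[[[0.05,-0.03,0.5,0,0,0,0.5],[0.05,-0.03,1,0,0,0,0.5],[0.05,-0.03,1.5,0,0,0,0.5],[0.05,-0.03,2,0,0,0,0.5],[0.05,-0.03,3,0,0,0,0.5],[0.05,-0.03,4,0,0,0,0.5],[0.05,-0.03,5,0,0,0,0.5],[0.05,-0.03,5.6,0,0,0,0.5],[0.05,-0.03,6.0,0,0,0,0.5],[0.05,-0.03,6.1,0,0,0,0.5],[0.05,-0.03,6.1,0,0,0,0.5],[0.05,-0.03,6.1,0,0,0,0.5]]]'; python3 dx.py .4313 .3338
```

```text
time_s: 10.53
position: [0.4333, 0.3349, 0.0643]
orientation: [-0.0, -0.306, 0.952, -0.0]
wrist_force: [-0.1, 1.0, -0.3]
grip_width: 0.218
grip_force: 30.0Traceback (most recent call last):
  File "dx.py", line 5, in <module>
    p,e,o=shank_tool(c,s["position"],s["orientation"],rad=rad); tip=s["position"]+T.apply([p[0],p[1]+p[2]*.05,.054])
          ~~~~~~~~~~^^^^^^^^^^^^^^^^^^^^^^^^^^^^^^^^^^^^^^^^^^
  File "jig.py", line 33, in shank_tool
    x0=P[:,0].max()-rad
       ~~~~~~~~~~^^
    return umr_maximum(a, axis, None, out, keepdims, initial, where)
ValueError: zero-size array to reduction operation maximum which has no identity
```

```bash
python3 -m pendant '[[[0,0,0,0,0,0,4],[0,0,0,0,0,0,4],[0,0,0,0,0,0,4],[0,0,-0.5,0,0,0,4],[0,0,-3,0,0,0,4],[0,0,-7,0,0,0,4],[0,0,-11,0,0,0,4],[0,0,-15,0,0,0,4],[0,0,-19,0,0,0,4],[0,0,-19,0,0,0,4]]]'
python3 - <<'E'
from jig import *
s=bot.get_obs(); print(s["position"],s["joint_pos"])
c=capture("wrist"); W,r,q=cloud(c,1)
m=(np.hypot(W[:,0]-.4313,W[:,1]-.3338)<.018)&(W[:,2]>.066)&(W[:,2]<.1); print("head",m.sum(),np.median(W[m],0),np.percentile(W[m,2],[5,95]),np.ptp(W[m],axis=0))
m=(np.hypot(W[:,0]-.4418,W[:,1]-.0320)<.018)&(W[:,2]>.070)&(W[:,2]<.09); print("bolt2",m.sum(),W[m].mean(0) if m.any() else 0)
W=W[(W[:,2]>.22)&(W[:,0]>.5)]; print("shelf",W[:,0].min() if len(W) else 0)
E
```

```text
time_s: 11.42
position: [0.4372, 0.3369, 0.2646]
orientation: [0.008, -0.306, 0.952, 0.001]
wrist_force: [1.3, -0.3, 0.3]
grip_width: 0.437
grip_force: 0.0
[0.4372 0.3369 0.2646] [ 0.4376  0.0549  1.6104 -0.0001  1.4597 -1.7557]
head 506 [0.4305 0.3318 0.0717] [0.0699 0.073 ] [0.0216 0.0231 0.0074]
bolt2 0 0
shelf 0
```

```bash
python3 -m pendant '[[[16.8,-24.9,0,0,0,24.9,5],[16.8,-24.9,0,0,0,24.9,5],[16.8,-24.9,0,0,0,24.9,5],[16.8,-24.9,0,0,0,24.9,5],[16.8,-24.9,0,0,0,24.9,5],[16.8,-24.9,0,0,0,24.9,5],[16.8,-24.9,0,0,0,24.9,5],[16.8,-24.9,0,0,0,24.9,5],[16.8,-24.9,0,0,0,24.9,5],[16.8,-24.9,0,0,0,24.9,5],[16.8,-24.9,0,0,0,24.9,5],[16.8,-24.9,0,0,0,24.9,5],[16.8,-24.9,0,0,0,24.9,5],[16.8,-24.9,0,0,0,24.9,5],[16.8,-24.9,0,0,0,24.9,5],[16.8,-24.9,0,0,0,24.9,5],[16.8,-24.9,0,0,0,24.9,5],[16.8,-24.9,0,0,0,24.9,5],[16.8,-24.9,0,0,0,24.9,5],[16.8,-24.9,0,0,0,24.9,5]]]'
python3 - <<'E'
from jig import *
s=bot.get_obs(); print(s["position"],s["joint_pos"])
T=R.from_quat(np.array(s["orientation"])[[1,2,3,0]]); print(T.as_matrix().T[:2])
c=capture("wrist"); W,r,q=cloud(c,1)
m=(np.hypot(W[:,0]-.4418,W[:,1]-.0320)<.018)&(W[:,2]>.070)&(W[:,2]<.09); print("bolt2",m.sum(),W[m].mean(0) if m.any() else 0)
m=(np.hypot(W[:,0]-.4372,W[:,1]-.075)<.018)&(W[:,2]>.098)&(W[:,2]<.11); print("pin",m.sum(),W[m].mean(0) if m.any() else 0)
cv2.imwrite("pics/w5.png",c["color"])
E
```

```text
time_s: 13.13
position: [0.4413, 0.0348, 0.2532]
orientation: [-0.001, 0.699, 0.715, -0.001]
wrist_force: [-0.4, 0.1, 0.5]
grip_width: 0.543
grip_force: 0.0
[0.4413 0.0348 0.2532] [-0.1956 -0.2224  1.8926 -0.0001  1.4732 -0.2174]
[[-0.0218  0.9998  0.0003]
 [ 0.9998  0.0218 -0.0017]]
bolt2 545 [0.4414 0.0328 0.076 ]
pin 503 [0.4357 0.074  0.1042]
```

```bash
python3 -m pendant '[[[0,0,4,0,0,0,5],[0,0,8,0,0,0,5],[0,0,12,0,0,0,5],[0,0,15,0,0,0,5],[0,0,17,0,0,0,5],[0,0,18.2,0,0,0,5],[0,0,18.7,0,0,0,5],[0,0,18.7,0,0,0,5],[0,0,18.7,0,0,0,5],[0,0,18.7,0,0,0,5],[0,0,18.7,0,0,0,0.5],[0,0,18.7,0,0,0,0.5],[0,0,18.7,0,0,0,0.5],[0,0,18.7,0,0,0,0.5],[0,0,18.7,0,0,0,0.5],[0,0,18.7,0,0,0,0.5],[0,0,18.7,0,0,0,0.5]]]'
```

```text
time_s: 14.6
position: [0.4421, 0.0346, 0.0673]
orientation: [0.0, 0.7, 0.714, 0.0]
wrist_force: [-0.2, -0.4, 1.5]
grip_width: 0.213
grip_force: 30.0
```

```bash
python3 -m pendant '[[[0,0,-4,0,0,0,0.5],[0,0,-8,0,0,0,0.5],[0,0,-12,0,0,0,0.5],[24.6,3.2,-15.3,0,0,-24.88,0.5],[24.6,3.2,-15.3,0,0,-24.88,0.5],[24.6,3.2,-15.3,0,0,-24.88,0.5],[24.6,3.2,-15.3,0,0,-24.88,0.5],[24.6,3.2,-15.3,0,0,-24.88,0.5],[24.6,3.2,-15.3,0,0,-24.88,0.5],[24.6,3.2,-15.3,0,0,-24.88,0.5],[24.6,3.2,-15.3,0,0,-24.88,0.5],[24.6,3.2,-15.3,0,0,-24.88,0.5],[24.6,3.2,-15.3,0,0,-24.88,0.5],[24.6,3.2,-15.3,0,0,-24.88,0.5],[24.6,3.2,-15.3,0,0,-24.88,0.5],[24.6,3.2,-15.3,0,0,-24.88,0.5],[24.6,3.2,-15.3,0,0,-24.88,0.5],[24.6,3.2,-15.3,0,0,-24.88,0.5],[24.6,3.2,-15.3,0,0,-24.88,0.5],[24.6,3.2,-15.3,0,0,-24.88,0.5]]]'; python3 dx.py .4687 .2816
```

```text
time_s: 16.27
position: [0.4686, 0.2812, 0.2195]
orientation: [-0.001, -0.286, 0.958, -0.0]
wrist_force: [0.2, -0.1, -1.1]
grip_width: 0.215
grip_force: 30.0
[0.4686 0.2812 0.2195] [-0.0001 -0.0011  0.0112] 0.0002138815435999447 tip [0.4689 0.2807 0.1655] shift tool cm [-0.0437  0.0832 10.3518]
```

```bash
python3 -m pendant '[[[-0.03,0.08,3,0,0,0,0.5],[-0.03,0.08,6.5,0,0,0,0.5],[-0.03,0.08,9.3,0,0,0,0.5],[-0.03,0.08,9.3,0,0,0,0.5],[-0.03,0.08,9.3,0,0,0,0.5],[-0.03,0.08,9.3,0,0,0,0.5],[-0.03,0.08,9.3,0,0,0,0.5],[-0.03,0.08,9.3,0,0,0,0.5]]]'; python3 dx.py .4687 .2816
```

```text
time_s: 16.98
position: [0.4703, 0.2827, 0.1295]
orientation: [0.002, -0.283, 0.959, 0.0]
wrist_force: [-0.5, -0.8, 0.2]
grip_width: 0.219
grip_force: 30.0
[0.4703 0.2827 0.1295] [-0.0001 -0.0011  0.0116] 0.00021103729175275335 tip [0.4709 0.2823 0.0755] shift tool cm [0.2275 0.0617 1.3465]
```

```bash
python3 -m pendant '[[[0,0,0,0,0,-0.55,0.5],[0,0,0,0,0,-0.55,0.5],[0,0,0,0,0,-0.55,0.5],[0,0,0,0,0,-0.55,0.5]]]'; python3 dx.py .4687 .2816
```

```text
time_s: 17.37
position: [0.469, 0.2822, 0.1276]
orientation: [0.0, -0.306, 0.952, -0.0]
wrist_force: [-0.2, -0.1, -1.1]
grip_width: 0.218
grip_force: 30.0
[0.469  0.2822 0.1276] [-0.     -0.0011  0.0108] 0.0002098374402855516 tip [0.4694 0.2818 0.0736] shift tool cm [0.0699 0.0231 1.1588]
```

Nearly settled; insert with a small correction.

```bash
python3 -m pendant '[[[0.04,0.01,0.5,0,0,0,0.5],[0.04,0.01,1,0,0,0,0.5],[0.04,0.01,1.5,0,0,0,0.5],[0.04,0.01,2,0,0,0,0.5],[0.04,0.01,3,0,0,0,0.5],[0.04,0.01,4,0,0,0,0.5],[0.04,0.01,5,0,0,0,0.5],[0.04,0.01,5.8,0,0,0,0.5],[0.04,0.01,6.25,0,0,0,0.5],[0.04,0.01,6.25,0,0,0,0.5],[0.04,0.01,6.25,0,0,0,0.5],[0.04,0.01,6.25,0,0,0,0.5]]]'
```

```text
time_s: 18.42
position: [0.4685, 0.282, 0.0646]
orientation: [0.0, -0.306, 0.952, 0.0]
wrist_force: [0.7, -0.4, -1.2]
grip_width: 0.217
grip_force: 30.0
```

```bash
python3 -m pendant '[[[0,0,0,0,0,0,4],[0,0,0,0,0,0,4],[0,0,0,0,0,0,4],[0,0,-0.5,0,0,0,4],[0,0,-3,0,0,0,4],[0,0,-7,0,0,0,4],[0,0,-11,0,0,0,4],[0,0,-15,0,0,0,4],[0,0,-19,0,0,0,4],[0,0,-19,0,0,0,4],[0,0,-19,0,0,0,0],[0,0,-19,0,0,0,0]]]'
python3 - <<'E'
from jig import *
s=bot.get_obs(); print(s["position"],s["joint_pos"])
for n in ("wrist","side"):
    c=capture(n); W,r,q=cloud(c,1)
    for b in((.4313,.3338),(.4687,.2816)):
        m=(np.hypot(W[:,0]-b[0],W[:,1]-b[1])<.016)&(W[:,2]>.066)&(W[:,2]<.1)
        if m.any(): print(n,"head",m.sum(),np.median(W[m],0),np.percentile(W[m,2],[5,95]))
    J=np.array([.4437,.3033,0]); a=np.deg2rad(35.65); ex=np.array([np.cos(a),np.sin(a),0]); ey=np.array([-np.sin(a),np.cos(a),0])
    X=np.c_[(W-J)@ex,(W-J)@ey,W[:,2]]
    for z in np.arange(.10,.23,.02):
        m=(abs(X[:,2]-z)<.008)&(abs(X[:,1])<.05)&(X[:,0]>.03)&(X[:,0]<.12)
        if m.sum()>5: print(n,"leaf z",round(z,2),m.sum(),np.percentile(X[m,0],[2,50,98]),np.percentile(X[m,1],[2,98]))
c=capture("top"); W,r,q=cloud(c,1); m=(W[:,2]>.2)&(W[:,0]>.53)&(W[:,1]>.25)&(W[:,1]<.5); print("shelf xmin",np.percentile(W[m,0],[0,1,5]))
X=np.c_[(W-J)@ex,(W-J)@ey,W[:,2]]
m=(X[:,2]>.195)&(X[:,2]<.23)&(abs(X[:,1])<.06)&(X[:,0]<.13)&(X[:,0]>.03); print("tab",m.sum(),np.percentile(X[m],[2,50,98],axis=0) if m.any() else 0)
E
```

```text
time_s: 19.42
position: [0.4681, 0.2819, 0.2542]
orientation: [-0.0, -0.306, 0.952, -0.0]
wrist_force: [-0.2, -0.0, -0.6]
grip_width: 0.313
grip_force: 0.0
[0.4681 0.2819 0.2542] [ 0.3208  0.0596  1.6257 -0.      1.4567 -1.8723]
wrist head 542 [0.4309 0.3313 0.0716] [0.0687 0.0728]
wrist head 523 [0.4683 0.2802 0.0717] [0.07  0.073]
wrist leaf z 0.1 961 [0.0525 0.055  0.0565] [-0.0486  0.0484]
wrist leaf z 0.12 427 [0.0529 0.058  0.0597] [-0.0494  0.0495]
wrist leaf z 0.14 1666 [0.0495 0.0593 0.0626] [-0.0481  0.0481]
wrist leaf z 0.16 1188 [0.0627 0.0642 0.0658] [-0.0488  0.0489]
wrist leaf z 0.18 985 [0.0656 0.0672 0.0688] [-0.0493 -0.0102]
wrist leaf z 0.2 1389 [0.0687 0.0709 0.0796] [-0.0493 -0.0098]
side head 76 [0.4332 0.3283 0.0691] [0.0662 0.071 ]
side head 83 [0.4699 0.278  0.0692] [0.0672 0.0712]
side leaf z 0.1 151 [0.0536 0.0552 0.0567] [-0.0462  0.048 ]
side leaf z 0.12 102 [0.0488 0.0579 0.0602] [-0.0484  0.0348]
side leaf z 0.14 265 [0.05   0.0606 0.063 ] [-0.0476  0.0471]
side leaf z 0.16 175 [0.0627 0.0645 0.0663] [-0.0478  0.0448]
side leaf z 0.18 180 [0.0661 0.0678 0.0716] [-0.0474  0.046 ]
side leaf z 0.2 224 [0.0688 0.0717 0.0799] [-0.0489  0.0474]
side leaf z 0.22 86 [0.0722 0.0756 0.082 ] [-0.0229  0.0175]
shelf xmin [0.6163 0.6188 0.6229]
tab 4 [[0.0811 0.0208 0.2144]
 [0.0816 0.0224 0.2162]
 [0.082  0.0241 0.2175]]
```

```bash
python3 -m pendant '[[[-4,1.3,-2,0,0,1.4,0],[-8,2.6,-2,0,0,2.8,0],[-9.7,3.2,-2,0,0,3.53,0],[-9.7,3.2,-2,0,0,3.53,0],[-9.7,3.2,-2,0,0,3.53,0],[-9.7,3.2,-2,0,0,3.53,0],[-9.7,3.2,1,0,0,3.53,0],[-9.7,3.2,4,0,0,3.53,0],[-9.7,3.2,7.1,0,0,3.53,0],[-9.7,3.2,7.1,0,0,3.53,0],[-9.7,3.2,7.1,0,0,3.53,0],[-9.7,3.2,7.1,0,0,3.53,0]]]'
python3 - <<'E'
from jig import *
s=bot.get_obs(); T=R.from_quat(np.array(s["orientation"])[[1,2,3,0]]).as_matrix()
J=np.array([.4437,.3033,0]); a=np.deg2rad(35.65); ex=np.array([np.cos(a),np.sin(a),0])
print(s["joint_pos"],T.T, "jig x",(s["position"]-J)@ex,"pull dir in tool",T.T@-ex)
E
```

```text
time_s: 20.57
position: [0.5292, 0.3644, 0.1858]
orientation: [0.001, -0.156, 0.988, 0.0]
wrist_force: [0.1, -0.2, 0.4]
grip_width: 0.007
grip_force: 0.0
[ 0.4153  0.3493  1.4268 -0.0001  1.3631 -1.4695] [[-0.9511 -0.3089 -0.0024]
 [-0.3089  0.9511  0.0002]
 [ 0.0023  0.0009 -1.    ]] jig x 0.10507601522044202 pull dir in tool [ 0.9529 -0.3033 -0.0024]
```

```bash
python3 -m pendant '[[[0.7,-0.2,0,0,0,0,0],[1.2,-0.4,0,0,0,0,0],[1.9,-0.6,0,0,0,0,0],[2.6,-0.8,0,0,0,0,0],[3.3,-1.05,0,0,0,0,0],[4,-1.3,0,0,0,0,0]]]'
python3 -m pendant '[[[0.7,-0.2,0,0,0,0,0],[1.4,-0.45,0,0,0,0,0],[2.1,-0.65,0,0,0,0,0],[2.8,-0.9,0,0,0,0,0],[3.5,-1.1,0,0,0,0,0],[4.2,-1.35,0,0,0,0,0],[4.9,-1.55,0,0,0,0,0],[5.3,-1.7,0,0,0,0,0]]]'
python3 - <<'E'
from jig import *
J=np.array([.4437,.3033,0]); a=np.deg2rad(35.65); ex=np.array([np.cos(a),np.sin(a),0]); ey=np.array([-np.sin(a),np.cos(a),0])
for n in ("side","top","wrist"):
    c=capture(n); W,r,q=cloud(c,1); X=np.c_[(W-J)@ex,(W-J)@ey,W[:,2]]
    m=(abs(X[:,1])<.06)&(abs(X[:,1])>.024)&(X[:,2]>.095)&(X[:,2]<.25)&(X[:,0]<.075)&(X[:,0]>-.12)
    for x in np.arange(-.05,.07,.02):
        k=m&(abs(X[:,0]-x)<.006)
        if k.sum()>5: print(n,round(x,2),k.sum(),np.percentile(X[k,2],[5,50,95]))
E
```

```text
time_s: 21.07
position: [0.494, 0.3396, 0.1842]
orientation: [0.0, -0.156, 0.988, 0.0]
wrist_force: [0.5, 2.5, 1.4]
grip_width: 0.004
grip_force: 0.9
time_s: 21.73
position: [0.4484, 0.3066, 0.1835]
orientation: [-0.0, -0.156, 0.988, -0.0]
wrist_force: [0.2, -0.1, -0.2]
grip_width: 0.005
grip_force: 0.0
side -0.01 115 [0.1694 0.1767 0.1801]
side 0.01 117 [0.121  0.1518 0.165 ]
side 0.03 128 [0.1126 0.13   0.1387]
side 0.05 54 [0.0958 0.1009 0.1094]
top -0.01 111 [0.1739 0.1777 0.1814]
top 0.01 18 [0.1516 0.1606 0.1665]
wrist -0.01 3438 [0.1741 0.1771 0.1799]
wrist 0.01 1348 [0.1492 0.157  0.1637]
wrist 0.03 799 [0.1241 0.1357 0.1404]
wrist 0.05 204 [0.0958 0.1012 0.1099]
```

```bash
python3 -m pendant '[[[0,0,-4,0,0,0,0],[0,0,-6,0,0,0,2],[8.2,-21.6,-6,0,0,20.42,5],[8.2,-21.6,-6,0,0,20.42,5],[8.2,-21.6,-6,0,0,20.42,5],[8.2,-21.6,-6,0,0,20.42,5],[8.2,-21.6,-6,0,0,20.42,5],[8.2,-21.6,-6,0,0,20.42,5],[8.2,-21.6,-6,0,0,20.42,5],[8.2,-21.6,-6,0,0,20.42,5],[8.2,-21.6,-6,0,0,20.42,5],[8.2,-21.6,-6,0,0,20.42,5],[8.2,-21.6,-6,0,0,20.42,5],[8.2,-21.6,-6,0,0,20.42,5],[8.2,-21.6,-6,0,0,20.42,5],[8.2,-21.6,-6,0,0,20.42,5],[8.2,-21.6,-6,0,0,20.42,5],[8.2,-21.6,-6,0,0,20.42,5],[8.2,-21.6,-6,0,0,20.42,5]]]'
python3 - <<'E'
from jig import *
s=bot.get_obs(); print(s["position"],s["joint_pos"])
T=R.from_quat(np.array(s["orientation"])[[1,2,3,0]]); print(T.as_matrix().T[:2])
c=capture("wrist"); W,r,q=cloud(c,1)
m=(np.hypot(W[:,0]-.437,W[:,1]-.075)<.02)&(W[:,2]>.098)&(W[:,2]<.11); print("pin",m.sum(),W[m].mean(0),W[m].max(0)+W[m].min(0))
J=np.array([.4437,.3033,0]); a=np.deg2rad(35.65); ex=np.array([np.cos(a),np.sin(a),0]); ey=np.array([-np.sin(a),np.cos(a),0])
for n in("side","top"):
    c=capture(n); W,r,q=cloud(c,1); X=np.c_[(W-J)@ex,(W-J)@ey,W[:,2]]
    m=(abs(X[:,1])<.05)&(X[:,2]>.08)&(X[:,2]<.25)
    for x in np.arange(-.05,.07,.02):
        k=m&(abs(X[:,0]-x)<.006)
        if k.sum()>5: print(n,round(x,2),k.sum(),np.percentile(X[k,2],[5,50,95]))
E
```

```text
time_s: 23.47
position: [0.4383, 0.0764, 0.2436]
orientation: [-0.0, 0.669, 0.743, -0.0]
wrist_force: [1.1, -0.5, -0.4]
grip_width: 0.543
grip_force: 0.0
[0.4383 0.0764 0.2436] [-0.1001 -0.2122  1.9026 -0.0001  1.4512 -0.2045]
[[-0.1042  0.9946 -0.0001]
 [ 0.9946  0.1042 -0.0001]]
pin 507 [0.4334 0.0746 0.1041] [0.867  0.1478 0.2048]
side -0.05 204 [0.099  0.1011 0.1031]
side -0.03 205 [0.0962 0.0985 0.1002]
side -0.01 205 [0.0941 0.0959 0.0993]
side 0.01 201 [0.0909 0.0944 0.0978]
side 0.03 193 [0.0885 0.0903 0.0925]
side 0.05 222 [0.0859 0.0883 0.0913]
top -0.05 330 [0.0971 0.0999 0.1022]
top -0.03 339 [0.0948 0.0976 0.0999]
top -0.01 343 [0.0932 0.0957 0.0985]
top 0.01 316 [0.0886 0.0944 0.0984]
top 0.03 327 [0.0891 0.0914 0.094 ]
top 0.05 340 [0.087  0.0898 0.0928]
```

```bash
python3 -m pendant '[[[0,-0.35,4,0,0,0,5],[0,-0.35,8,0,0,0,5],[0,-0.35,11,0,0,0,5],[0,-0.35,13.5,0,0,0,5],[0,-0.35,15.5,0,0,0,5],[0,-0.35,16.7,0,0,0,5],[0,-0.35,16.7,0,0,0,5],[0,-0.35,16.7,0,0,0,5],[0,-0.35,16.7,0,0,0,5]]]'
python3 - <<'E'
from jig import *
c=capture("wrist"); cv2.imwrite("pics/w6.png",c["color"][150:480,120:560])
E
```

```text
time_s: 24.37
position: [0.4356, 0.076, 0.0777]
orientation: [0.001, 0.67, 0.743, 0.001]
wrist_force: [0.7, 0.2, 0.4]
grip_width: 0.546
grip_force: 0.0
```

View pics/w6.png

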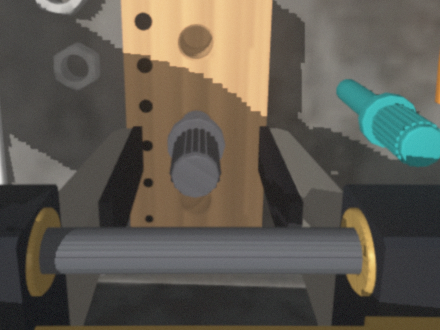

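```bash
python3 -m pendant '[[[0,0,0,0,0,0,0.5],[0,0,0,0,0,0,0.5],[0,0,0,0,0,0,0.5],[0,0,0,0,0,0,0.5],[0,0,0,0,0,0,0.5],[0,0,0,0,0,0,0.5],[0,0,0,0,0,0,0.5]]]'
```

```text
time_s: 25.0
position: [0.4348, 0.0761, 0.0767]
orientation: [0.0, 0.67, 0.743, 0.0]
wrist_force: [-0.2, -0.3, 1.2]
grip_width: 0.189
grip_force: 30.0
```

```bash
python3 -m pendant '[[[0,0,-4,0,0,0,0.5],[0,0,-8,0,0,0,0.5],[4,0,-12,0,0,0,0.5],[8,-0.2,-14.3,0,0,0,0.5],[12,-0.3,-14.3,0,0,0,0.5],[16,-0.4,-14.3,0,0,0,0.5],[20.4,-0.4,-14.3,0,0,0,0.5],[20.4,-0.4,-14.3,0,0,0,0.5],[20.4,-0.4,-14.3,0,0,0,0.5],[20.4,-0.4,-14.3,0,0,0,0.5],[20.4,-0.4,-14.3,0,0,0,0.5]]]'
python3 - <<'E'
from jig import *
s=bot.get_obs(); c=capture("wrist"); print(s["position"])
np.savez("v5.npz",**{k:np.array(v) for k,v in c.items()})
print(shank_tool(c,s["position"],s["orientation"],lo=.014,hi=.06))
for m in mark_of("pin_hole",c)[:3]: print(m, depth_pt(c,m["pixel"],6),at_z(c,m["pixel"],.096))
print([proj(c,(.4096,.2788,z)) for z in(.078,.088,.096)])
cv2.imwrite("pics/w7.png",c["color"][0:440,60:580])
E
```

```text
time_s: 25.92
position: [0.4097, 0.2777, 0.2192]
orientation: [0.0, 0.67, 0.742, -0.001]
wrist_force: [-0.1, -0.5, -1.4]
grip_width: 0.192
grip_force: 30.0
[0.4097 0.2777 0.2192]
(array([-0.0023, -0.0003,  0.0014]), np.float64(0.0001734082395859184), array([[26.    , -4.1518,  4.4312,  5.0586],
       [32.    , -6.1853,  5.6736,  5.1168],
       [38.    , -6.8026,  6.1426,  5.0046],
       [44.    , -6.6833,  6.0042,  5.0375],
       [50.    , -6.4259,  6.3166,  4.9243],
       [56.    , -6.2369,  5.9401,  4.8697]]))
{'pixel': [225.0, 320.4], 'p': 0.83} [0.4099 0.2709 0.0566] [0.409  0.2799 0.096 ]
[(np.float64(221.1685561252985), np.float64(321.07638836435825)), (np.float64(224.11507173816477), np.float64(321.092144122198)), (np.float64(226.6080840127662), np.float64(321.1054764723541))]
```

View pics/w7.png

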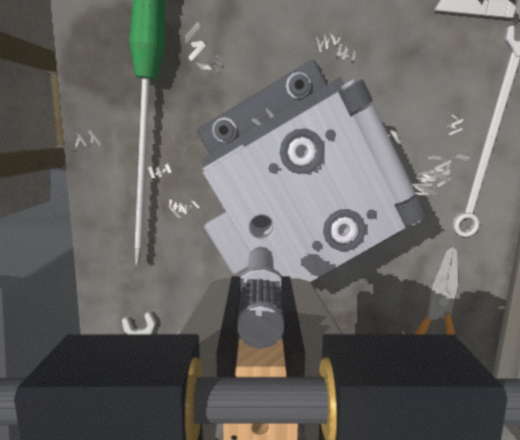

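```bash
python3 -m pendant '[[[0.3,0,2.5,0,0,0,0.5],[0.3,0,4.7,0,0,0,0.5],[0.3,0,4.7,0,0,0,0.5],[0.3,0,4.7,0,0,0,0.5],[0.3,0,4.7,0,0,0,0.5],[0.3,0,4.7,0,0,0,0.5],[0.3,0,4.7,0,0,0,0.5]]]'
python3 - <<'E'
from jig import *
s=bot.get_obs(); c=capture("wrist"); print(s["position"])
T=R.from_quat(np.array(s["orientation"])[[1,2,3,0]])
p,e,o=shank_tool(c,s["position"],s["orientation"],lo=.014,hi=.06); print(p,e)
tip=s["position"]+T.apply([p[0],p[1]+p[2]*.06,.0647]); print("tip",tip)
for m in mark_of("pin_hole",c)[:2]:
    h=at_z(c,m["pixel"],.096); print(m,h,"shift",T.inv().apply(h-tip)*100)
print("nominal shift",T.inv().apply(np.array([.4096,.2788,.096])-tip)*100)
cv2.imwrite("pics/w8.png",cv2.resize(c["color"][150:350,220:420],None,fx=3,fy=3,interpolation=cv2.INTER_CUBIC))
E
```

```text
time_s: 26.6
position: [0.4104, 0.2817, 0.1742]
orientation: [0.001, 0.67, 0.742, 0.001]
wrist_force: [-0.4, 0.4, 0.0]
grip_width: 0.185
grip_force: 30.0
[0.4104 0.2817 0.1742]
[-0.0023 -0.0003  0.0009] 0.00018036458355674185
tip [0.4106 0.2795 0.1095]
{'pixel': [249.9, 317.4], 'p': 0.56} [0.4087 0.2786 0.096 ] shift [-0.0653 -0.1978  1.3472]
{'pixel': [274.7, 269.6], 'p': 0.16} [0.3806 0.2596 0.096 ] shift [-1.6719 -3.1855  1.3381]
nominal shift [-0.0587 -0.1076  1.3475]
```

View pics/w8.png

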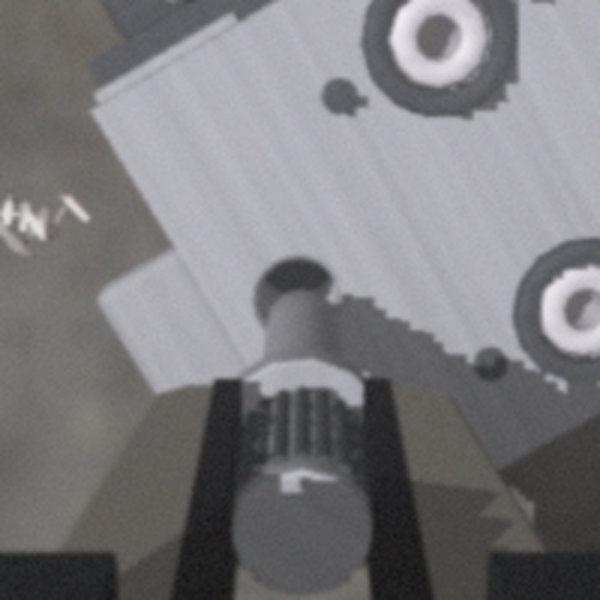

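```bash
python3 -m pendant '[[[-0.03,-0.08,0,0,0,0,0.5],[-0.03,-0.08,0.3,0,0,0,0.5],[-0.03,-0.08,0.7,0,0,0,0.5],[-0.03,-0.08,1.1,0,0,0,0.5],[-0.03,-0.08,1.5,0,0,0,0.5],[-0.03,-0.08,1.9,0,0,0,0.5],[-0.03,-0.08,2.3,0,0,0,0.5],[-0.03,-0.08,2.5,0,0,0,0.5]]]'
```

```text
time_s: 27.37
position: [0.4084, 0.2811, 0.1468]
orientation: [-0.0, 0.67, 0.743, -0.0]
wrist_force: [0.7, 1.1, -0.2]
grip_width: 0.187
grip_force: 30.0
```

```bash
python3 -m pendant '[[[0,0.06,0.3,0,0,0,0.5],[0,0.06,0.6,0,0,0,0.5],[0,0.06,0.9,0,0,0,0.5],[0,0.06,1.3,0,0,0,0.5],[0,0.06,1.7,0,0,0,0.5],[0,0.06,2.1,0,0,0,0.5]]]'
```

```text
time_s: 27.87
position: [0.4092, 0.2813, 0.1262]
orientation: [0.0, 0.67, 0.743, -0.0]
wrist_force: [-0.9, 1.3, -0.4]
grip_width: 0.186
grip_force: 30.0
```

```bash
python3 -m pendant '[[[0,0,0.4,0,0,0,0.5],[0,0,0.8,0,0,0,0.5],[0,0,1.2,0,0,0,0.5],[0,0,1.6,0,0,0,0.5],[0,0,2.0,0,0,0,0.5],[0,0,2.3,0,0,0,0.5],[0,0,2.6,0,0,0,0.5],[0,0,2.6,0,0,0,0.5]]]'
```

```text
time_s: 28.53
position: [0.409, 0.2811, 0.1003]
orientation: [-0.0, 0.67, 0.743, -0.0]
wrist_force: [-1.2, -0.9, 3.3]
grip_width: 0.187
grip_force: 30.0
```

```bash
python3 -m pendant '[[[0,0,0.15,0,0,0,0.5],[0,0,0.3,0,0,0,0.5],[0,0,0.4,0,0,0,0.5],[0,0,0.4,0,0,0,0.5]]]'; python3 -m pendant '[[[0,0,0.1,0,0,0,0.5],[0,0,0.2,0,0,0,0.5],[0,0,0.2,0,0,0,0.5]]]'
```

```text
time_s: 28.87
position: [0.4092, 0.2812, 0.097]
orientation: [0.0, 0.67, 0.743, -0.0]
wrist_force: [-3.1, -1.7, 6.0]
grip_width: 0.189
grip_force: 30.0
time_s: 29.12
position: [0.4094, 0.2813, 0.0967]
orientation: [0.0, 0.67, 0.743, -0.0]
wrist_force: [-8.1, -5.0, 18.1]
grip_width: 0.189
grip_force: 30.0
```

```bash
python3 -m pendant '[[[0,0,0.05,0,0,0,0.5],[0,0,0.05,0,0,0,0.5],[0,0,0.05,0,0,0,0.5],[0,0,0.05,0,0,0,0.5],[0,0,0.05,0,0,0,0.5],[0,0,0.05,0,0,0,0.5]]]'
python3 - <<'E'
from jig import *
J=np.array([.4437,.3033,0]); a=np.deg2rad(35.65); ex=np.array([np.cos(a),np.sin(a),0]); ey=np.array([-np.sin(a),np.cos(a),0])
for n in("side","top","wrist"):
    c=capture(n); W,r,q=cloud(c,1); X=np.c_[(W-J)@ex,(W-J)@ey,W[:,2]]
    m=(abs(X[:,1])<.05)&(X[:,2]>.08)&(X[:,2]<.1)&(X[:,0]>-.05)&(X[:,0]<.045)&(np.hypot(X[:,0]-.008,abs(X[:,1])-.032)>.02)&(np.hypot(X[:,0]+.042,X[:,1])>.02)
    print(n,m.sum(),np.polyfit(X[m,0]+.042,X[m,2],1))
    for z in (.092,.094,.096): 
        k=(np.hypot(X[:,0]+.042,X[:,1])<.0135)&(np.hypot(X[:,0]+.042,X[:,1])>.0095)&(abs(X[:,2]-z)<.001); print(z,k.sum(),end=" ")
print(bot.get_obs()["position"],bot.get_obs()["wrist_force"])
E
```

```text
time_s: 29.62
position: [0.4094, 0.2813, 0.0967]
orientation: [0.0, 0.67, 0.743, -0.0]
wrist_force: [-9.9, -5.2, 21.4]
grip_width: 0.187
grip_force: 30.0
side 852 [-0.0028  0.0866]
0.092 10 0.094 4 0.096 7 top 13 [-0.0571  0.0886]
0.092 0 0.094 0 0.096 0 wrist 25687 [0.001  0.0888]
0.092 53 0.094 286 0.096 111 [0.4094 0.2813 0.0967] [-10.5467  -5.8309  21.4355]
```

```bash
python3 -c "
from station import bot
print(bot.job_done())"
```

```text
the job is handed in; nothing more can be done
None
```

The job is handed in at 29.6 s of the 72 s allowed: both bolts sit fully down in their bores, the leaf measures level and shut, and the lock pin is home with the arm still gripping it and pressing about 21 N down; no verdict came back.

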